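# Press the angle bracket into the fence corner and hold it

### The job

Take the longer of the two aluminium angle brackets and seat it in the inside corner of the fence jig: foot flat on the plate, back of its upright wall flat against the long fence and its end against the short fence. Finish with the gripper still on the bracket, pressing it firmly (several newtons) against both fences at once: the program ends while holding it there, without letting go. Leave the shorter bracket, the solder spool, the loupe and the tin where they are.

Things in the scene. Friction and masses are not known exactly. Their poses are not given: they have to be found in the camera images.
- long_bracket: the longer aluminium angle bracket, loose, 0.17 to 0.34 kg, standing on its foot on the bench right of the jig. Origin: centre of the underside, z up. Foot 50 mm (x) by 70 mm (y), 14 mm thick. The upright wall, to grip, stands along the whole +x edge: 14 mm thick (x +11 to +25 mm), 70 mm long, top 55 mm above the underside. The back of the wall is the plane x = +25 mm.
- bracket_corner (a point): the long bracket's lower back corner: x +25 mm, y +35 mm, z 0 in the bracket's frame. It goes to jig_corner.
- jig: the fence jig, fixed to the bench: a dark ground steel plate 130 mm (its x) by 160 mm (its y), 10 mm thick; origin at the centre of its underside, z up; On it stand two steel bars, 14 mm tall (their tops 24 mm above the bench), 15 mm wide, at right angles. Plate and fences are oiled and slippery (friction about 0.25).
- long_fence: the long fence, 150 mm bar along the jig's far (+x) edge. Its frame is the jig's frame; its inner face is the plane x = +45 mm, facing -x, y from -75 to +75 mm.
- short_fence: the short fence, 90 mm bar along the jig's left (+y) edge. Its frame is the jig's frame; its inner face is the plane y = +55 mm, facing -y, x from -51 to +39 mm (a 6 mm relief gap is left to the long fence). Left of it, at world x over 0.53 and y over 0.12 m, stands a bench grinder 0.32 m tall; keep the arm clear of it.
- jig_corner (a point): the point on the plate's top where the planes of the two inner faces meet: x +45 mm, y +55 mm, z +10 mm in the jig's frame. The bracket seated with its axes parallel to the jig's has its origin at x +20, y +20, z +10 mm in the jig's frame.
- short_bracket: bystander: the shorter bracket, same section and material as the long one but only 45 mm long (its y). Origin at the centre of its underside. It and the long bracket swap places from start to start.
- solder_spool: bystander: spool of solder wire lying flat, 51 mm across, 24 mm tall; origin at the centre of its underside, behind the jig.
- loupe: bystander: dark eye loupe, 34 mm across, 26 mm tall; origin at the centre of its underside, in front of the jig, to the left.
- tin_round: bystander: round tin, 69 mm across, 25 mm tall; origin at the centre of its underside, behind the jig.
Things that resemble listed ones, but are neither listed nor needed, are in the scene too. Leave any red look-alike of the long_bracket alone.

How it is judged:
At the end, for the whole second after the job is handed in: Through the last second the long bracket stands upright (0.05 rad) on the plate, underside within 2 mm of it, its corner within 4 mm of the jig's, axes within 0.05 rad, still, touched by the fingers and pressing on each fence with over 2 N (horizontal distance between bracket_corner and jig_corner below 0.004 m and z of bracket_corner in the frame of jig between 0.008 and 0.012 m and angle between the x axis of long_bracket and the x axis of jig, either way round below 0.05 rad and angle between long_bracket's own z axis and vertical below 0.05 rad and contact force between long_bracket and long_fence above 2 N and contact force between long_bracket and short_fence above 2 N and contact force between the fingers and long_bracket above 2 N and linear speed of long_bracket below 0.02 m/s); the arm keeps its last pose, push and grip.
It fails at once if the short bracket is moved more than 30 mm (distance of short_bracket from where it was at the start of the episode above 0.03 m).
It fails at once if the solder spool is moved more than 30 mm (distance of solder_spool from where it was at the start of the episode above 0.03 m).
It fails at once if the loupe is moved more than 30 mm (distance of loupe from where it was at the start of the episode above 0.03 m).
It fails at once if the round tin is moved more than 30 mm (distance of tin_round from where it was at the start of the episode above 0.03 m).
It also fails if it takes over 54 s, if anything falls off the work surface, if the arm or the gripper's body presses on something with over 40 N, if the wrist force passes 120 N, or if a joint passes its speed limit or range.

### The arm

A 6-joint arm with a two-finger parallel gripper is mounted at the origin on a cart in front of the work surface, level with it; the furniture and walls round the work are solid. World frame = base frame: x ahead of the robot, y to its left, z up, the work surface at z = 0. Lengths are in m, angles in rad, forces in N, time in s.
With the tool pointing down it reaches from about 0.3 to 0.85 m from the base axis. Payload 5.4 kg.
Tool frame: the origin (TCP) lies at the very end of the fingers, on their centre line; the grasp point (between the pads) lies bot.hold_point_z behind it (bot.hold_point_z is the distance from the TCP to the grasp point, in m); z points along the fingers, y is the direction in which the jaws open and shut (so a half turn about z gives the same grasp; the last joint's range is limited). The gripper opens to 85 mm and grips with 20 to 120 N. Pads are 22 mm wide; open, the fingers measure 114 mm over their backs; the gripper's body (76 mm by 85 mm) begins 54 mm behind the grasp point. The pads swing forward as they close: fully open they stand 13 mm farther back than shut.
Start: joints at [1.117, 0.158, 1.597, -0, 1.386, -0.21], TCP at [0.139, 0.558, 0.192] pointing down, gripper open.
Joint ranges: [-2.91, 2.91], [-0.94, 2.29], [0.18, 2.7], [-1.29, 4.43], [0.17, 2.64], [-3, 3]. Speed limits (rad/s): [2.57, 2.57, 3.14, 3.14, 3.14, 3.14].

### API

Orientations are given as a rotation vector (axis times angle).
In Python, from bench import bot gives the robot as it stands.
- The arm moves only by the tool servo_tool, never from a script. Its argument "steps" is one flat list of numbers, 4 for each row, row after row: the shift along the world's x, y, z in m, then the turn about the world's z in degrees. A call has 1 to 12 rows; each row shifts and turns the pose as measured when the row begins; what a row does not reach is not made up. A row lasts 1/12 s, in which the tool goes at most 41.7 mm and 7.16 degrees, less where a joint would pass 70% of its speed; a pose out of reach is approached as far as the arm can. A call is refused whole if a number of a shift passes 0.0417 or a number of a turn 7.16, either way. A call with a gripper value outside its range is refused whole. "claw" is the opening, from 0 (shut) to 1 (fully open), set as the call begins (left out, the last holds). The fingers move at their own pace and stop on an object; "force" is the grip in N (left out, the last holds). Time passes only in rows, so rows that do not move let the fingers close. It gives the time, the measured TCP pose, the force and the opening at its end, in the units of the state.
- bot.get_state(): the state, without advancing time (a new reading comes with each control period).
- bot.get_image(name): name is "scene" or "top" or "wrist"; returns the picture (384x512x3 uint8, blue, green, red); there is no depth.
- bot.camera_model(name): a dict with "mtx" (3x3 intrinsics, pixels), "distortion" ([k1, k2, p1, p2, k3] as OpenCV has them; the pictures are not rectified), "world_to_cam" (4x4, takes a point from world to camera coordinates); the wrist camera has in their place "mount" (4x4, takes a point from camera to tool coordinates, whose origin is the TCP and whose axes are the flange's). Camera axes: x right, y up, looking along -z (the intrinsics and any distortion apply to the point x, -y, -z); pixel columns grow to the right and rows downward; lengths in m; the calibration is good to about 2 mm. A picture is of the moment at which its call begins: read the wrist's pose just before it. camera_model takes no time and is no camera call.
- bot.finish_job(): hands the job in, once; it reports no verdict.
The state is a dict: "time": time; "joint_positions": joint angles; "qvel": joint speeds; "joint_efforts": joint torques, N m; "ee_pos": TCP position; "orientation": TCP orientation; "force": force on the tool from outside, world axes, zero at the start; "moment": the same for the moment, N m; "opening": opening from 0.0 (shut) to 1.0 (fully open).
Only numpy, scipy, OpenCV 4.12 (cv2) and the standard library are available. Lean on these libraries where they do the work, as an engineer would, in place of code of your own. Each camera call takes 0.05 s, during which the arm holds its last target. There are 200 camera calls.

## Working session

There is one attempt and no reset: what is moved stays moved. The work goes in short steps, Python scripts to look and compute and a tool call to move; the robot and the scene stay as the last step left them, time stands still between calls to the robot, and variables do not carry over. Pictures are saved under pics/ and viewed, about 8 in all and at most 12, crops included, and the job is handed in when it is done.

Besides the shell and the picture viewer there is one more tool, called after "Call:" by a JSON object that holds its "name" and its "arguments", one argument or row to a line. servo_tool: Moves the arm, as the interface text tells. Its arguments: {"type":"object","properties":{"steps":{"type":"array"},"claw":{"type":"number"},"force":{"type":"number"}},"required":["steps"]}

```bash
mkdir -p pics; ls
python3 - <<'E'
from bench import bot
import cv2,numpy as np
s=bot.get_state();print(s, bot.hold_point_z)
for n in("top","scene"):
    cv2.imwrite(f"pics/{n}0.png",bot.get_image(n)); 
    m=bot.camera_model(n);print(n,np.round(m["mtx"],1).tolist(),m["distortion"],np.round(m["world_to_cam"],3).tolist())
print(bot.camera_model("wrist"))
E
```

```text
pics
{'time': 0.0, 'joint_positions': array([ 1.11688728e+00,  1.59040216e-01,  1.59824566e+00,  1.37713181e-05,
        1.38617067e+00, -2.10141012e-01]), 'qvel': array([ 0.00084553,  0.00088579, -0.00174701,  0.00061422,  0.00054155,
       -0.00011259]), 'joint_efforts': array([-1.46462899e-03, -3.95989966e+01, -3.31439102e+01, -1.88283425e-04,
        8.13363557e-03,  3.84594330e-06]), 'ee_pos': array([0.1385229 , 0.55737903, 0.19141519]), 'orientation': array([-3.81890953e-01, -3.11766880e+00,  2.76041410e-03]), 'force': array([-0.0936743 ,  0.06394079, -0.54591725]), 'moment': array([ 0.02872401, -0.00673752, -0.01557241]), 'opening': 1.005570534574837} 0.0187
top [[491.1, 0.0, 259.4], [0.0, 491.1, 191.9], [0.0, 0.0, 1.0]] [-0.05800868  0.          0.          0.          0.        ] [[-0.02, -1.0, -0.009, -0.101], [0.995, -0.021, 0.093, -0.619], [-0.094, -0.007, 0.996, -1.217], [0.0, 0.0, 0.0, 1.0]]
scene [[428.8, 0.0, 260.7], [0.0, 428.8, 195.9], [0.0, 0.0, 1.0]] [-0.02300837  0.          0.          0.          0.        ] [[0.705, -0.709, 0.001, -0.507], [0.539, 0.538, 0.648, -0.272], [-0.46, -0.456, 0.762, -0.834], [0.0, 0.0, 0.0, 1.0]]
{'mtx': array([[267.97888705,   0.        , 256.77780053],
       [  0.        , 267.97888705, 187.77175478],
       [  0.        ,   0.        ,   1.        ]]), 'distortion': array([-0.05462296,  0.        ,  0.        ,  0.        ,  0.        ]), 'mount': array([[-1.23428441e-03,  9.64390030e-01,  2.64481280e-01,
         6.66366325e-02],
       [ 9.99999174e-01,  1.09547783e-03,  6.72317909e-04,
         3.90983642e-04],
       [ 3.58643311e-04,  2.64481891e-01, -9.64390585e-01,
        -1.82191859e-01],
       [ 0.00000000e+00,  0.00000000e+00,  0.00000000e+00,
         1.00000000e+00]])}
```

View pics/top0.png

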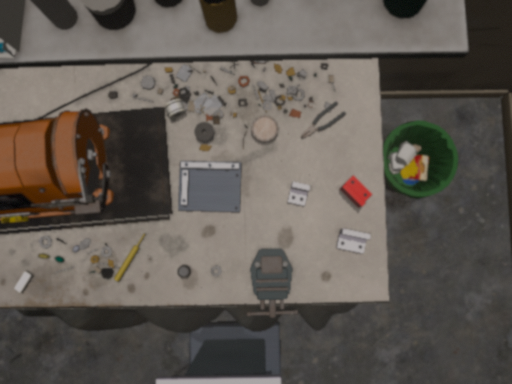

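View pics/scene0.png

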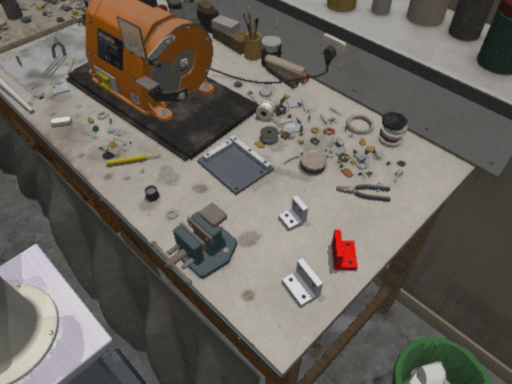

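The top view shows the jig at about (210,187), the long bracket at about (353,241), the short one at about (299,194), and a red look-alike at (356,192). The scene view agrees. I'll enlarge crops for corner readings.

```bash
cat > h.py <<'E'
import cv2,numpy as np
from scipy.spatial.transform import Rotation as R
def ray(uv,m,w2c):
    p=cv2.undistortPoints(np.array(uv,float).reshape(-1,1,2),m["mtx"],m["distortion"]).reshape(-1,2)
    d=np.c_[p[:,0],-p[:,1],-np.ones(len(p))]
    c2w=np.linalg.inv(w2c); return c2w[:3,3],d@c2w[:3,:3].T
def atz(uv,z,m,w2c):
    o,d=ray(uv,m,w2c); return o+d*((z-o[2])/d[:,2])[:,None]
def proj(P,m,w2c):
    P=np.atleast_2d(P); c=P@w2c[:3,:3].T+w2c[:3,3]; c=c*[1,-1,-1]
    return cv2.projectPoints(c,np.zeros(3),np.zeros(3),m["mtx"],m["distortion"])[0].reshape(-1,2)
def wristw2c(s,m):
    T=np.eye(4);T[:3,:3]=R.from_rotvec(s["orientation"]).as_matrix();T[:3,3]=s["ee_pos"]
    return np.linalg.inv(T@m["mount"])
E
python3 - <<'E'
import cv2,numpy as np
i=cv2.imread("pics/top0.png")
a=cv2.resize(i[150:225,165:255],None,fx=6,fy=6,interpolation=2)[:, :400*2]
b=cv2.resize(i[218:262,325:380],None,fx=9,fy=9,interpolation=2)
o=np.zeros((450,540+495,3),np.uint8);o[:450,:540]=a[:450];o[:396,540:]=b
o=o[:,:];cv2.imwrite("pics/c0.png",cv2.resize(o,(780,339)))
E
```

```text
(no output)
```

View pics/c0.png

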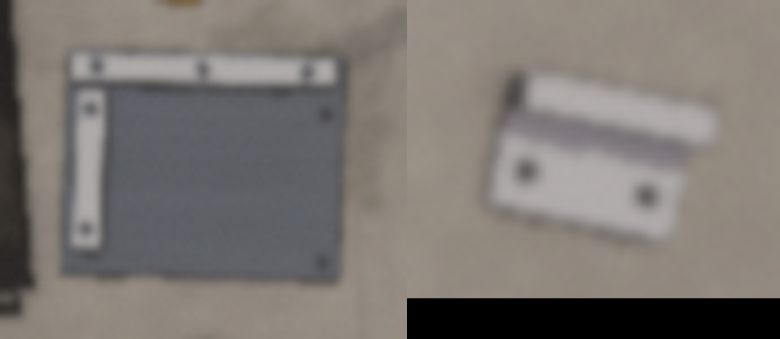

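Left crop: the jig, with fences on the far and left sides, nearly axis-aligned. Right crop: the long bracket with its wall on the far side, turned clockwise by about 10°.

Run:
```python
from bench import bot
from h import *
m=bot.camera_model("top");w=m["world_to_cam"]
J=lambda L:[(u/4.522+165,v/4.522+150) for u,v in L]
B=lambda L:[((u-406.9)/6.78+325,v/6.78+218) for u,v in L]
print("plate TL TR BR BL",atz(J([(68,52),(346,57),(339,283),(62,274)]),.01,m,w).round(4)[:,:2].tolist())
print("long",atz(J([(70,50),(337,56),(337,84),(71,82)]),.024,m,w).round(4)[:,:2].tolist())
print("short",atz(J([(77,88),(105,90),(100,250),(69,247)]),.024,m,w).round(4)[:,:2].tolist())
print("wall",atz(B([(525,72),(716,106),(710,143),(524,107)]),.055,m,w).round(4)[:,:2].tolist())
print("foot",atz(B([(490,205),(668,240)]),.014,m,w).round(4)[:,:2].tolist())
print("short br",atz([(299,194)],.03,m,w).round(3))
```

```text
plate TL TR BR BL [[0.7022, 0.0907], [0.6957, -0.0689], [0.5663, -0.0628], [0.5746, 0.0948]]
long [[0.701, 0.0872], [0.6942, -0.0644], [0.6782, -0.0642], [0.6827, 0.0867]]
short [[0.6792, 0.0833], [0.6777, 0.0674], [0.5869, 0.0708], [0.5889, 0.0883]]
wall [[0.5191, -0.3168], [0.5052, -0.386], [0.4919, -0.3833], [0.5064, -0.316]]
foot [[0.4703, -0.3085], [0.4558, -0.3749]]
short br [[ 0.609 -0.214  0.03 ]]
```

Call:
{"name": "servo_tool", "arguments": {
  "steps": [0.015, -0.038, 0, -3.7, 0.015, -0.038, 0, -3.7, 0.015, -0.038, 0, -3.7, 0.015, -0.038, 0, -3.7, 0.015, -0.038, 0, -3.7, 0.015, -0.038, 0, -3.7, 0.015, -0.038, 0, -3.7, 0.015, -0.038, 0, -3.7, 0.015, -0.038, 0, -3.7, 0.015, -0.038, 0, -3.7, 0.015, -0.038, 0, -3.7, 0.015, -0.038, 0, -3.7],
  "claw": 1,
  "force": 80
}}

```text
time: 1.1
ee_pos: [0.3123, 0.0919, 0.1832]
orientation: [-1.555, -2.723, 0.009]
force: [0.8, 0.3, -0.8]
opening: 0.999
```

Call:
{"name": "servo_tool", "arguments": {
  "steps": [0.016, -0.037, 0.001, -3.6, 0.016, -0.037, 0.001, -3.6, 0.016, -0.037, 0.001, -3.6, 0.016, -0.037, 0.001, -3.6, 0.016, -0.037, 0.001, -3.6, 0.016, -0.037, 0.001, -3.6, 0.016, -0.037, 0.001, -3.6, 0.016, -0.037, 0, -3.6, 0.016, -0.037, 0, -3.6, 0.016, -0.037, 0, -3.6, 0.016, -0.037, 0, -3.6, 0.016, -0.037, 0, -3.6]
}}

```text
time: 2.1
ee_pos: [0.5026, -0.3704, 0.185]
orientation: [-2.492, -1.896, 0.002]
force: [-0.1, -0.2, -0.1]
opening: 0.999
```

Call:
{"name": "servo_tool", "arguments": {
  "steps": [0, 0, 0, 0, 0, 0, 0, 0]
}}

```text
time: 2.27
ee_pos: [0.5027, -0.3771, 0.1799]
orientation: [-2.497, -1.883, 0.004]
force: [-0.3, 1.0, 0.0]
opening: 0.998
```

```bash
cat > look.py <<'E'
import sys,pickle
from bench import bot
from h import *
n=sys.argv[1]; s=bot.get_state(); i=bot.get_image("wrist"); m=bot.camera_model("wrist")
M=R.from_rotvec(s["orientation"]).as_matrix()
print("t",round(s["time"],2),"tcp",s["ee_pos"].round(4),"jaw deg",np.degrees(np.arctan2(M[1,1],M[0,1])).round(2),"tilt",M[:,2].round(3),"F",s["force"].round(1),"op",round(s["opening"],3))
pickle.dump((s,m),open(n+".pkl","wb")); cv2.imwrite(f"pics/{n}.png",cv2.resize(i,None,fx=1.5,fy=1.5,interpolation=2))
E
python3 look.py w1
```

```text
t 2.27 tcp [ 0.5027 -0.3771  0.1799] jaw deg -15.95 tilt [-0.011  0.01  -1.   ] F [-0.3  1.   0. ] op 0.998
```

View pics/w1.png

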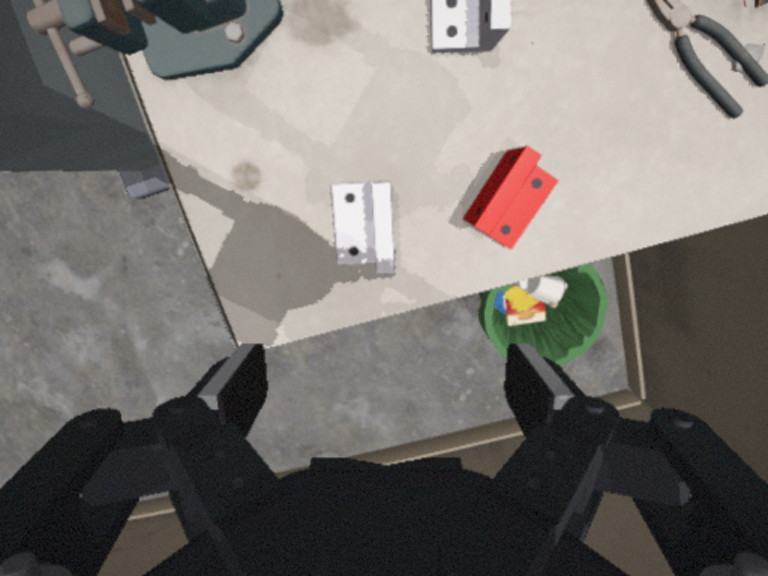

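The wrist view shows the long bracket from (332,182) to (394,273), with the wall top at x about 374–394. The red look-alike is at (510,195).

Run:
```python
import pickle
from h import *
s,m=pickle.load(open("w1.pkl","rb"));w=wristw2c(s,m)
p=atz(np.array([(374,182),(391,182),(394,273),(377,274)])/1.5,.055,m,w)[:,:2]
f=atz(np.array([(332,184),(337,264)])/1.5,.014,m,w)[:,:2]
print(p.round(4),p.mean(0),f.round(4)); 
for a,b in((0,3),(1,2)): d=p[a]-p[b];print(np.degrees(np.arctan2(-d[0],d[1])),np.linalg.norm(d))
d=f[0]-f[1];print(np.degrees(np.arctan2(-d[0],d[1])),np.linalg.norm(d))
```

```text
[[ 0.51   -0.3161]
 [ 0.5222 -0.3196]
 [ 0.5054 -0.3874]
 [ 0.4923 -0.3846]] [ 0.50745294 -0.35193123] [[ 0.4735 -0.3081]
 [ 0.4564 -0.3754]]
-14.492735547198125 0.07067787122862318
-13.879996302818034 0.0698459096873162
-14.190257605760026 0.06947060913740698
```

Call:
{"name": "servo_tool", "arguments": {
  "steps": [0.005, 0.025, 0, 1.7, 0, 0, 0, 0, 0, 0, 0, 0]
}}

```text
time: 2.57
ee_pos: [0.506, -0.3487, 0.1791]
orientation: [-2.464, -1.922, 0.006]
force: [-0.5, -0.7, 0.4]
opening: 1.005
```

Call:
{"name": "servo_tool", "arguments": {
  "steps": [0.0015, -0.003, -0.03, 0, 0, 0, -0.03, 0, 0, 0, -0.03, 0, 0, 0, -0.02, 0, 0, 0, -0.01, 0, 0, 0, 0, 0, 0, 0, 0, 0]
}}

```text
time: 3.15
ee_pos: [0.5082, -0.3478, 0.0622]
orientation: [-2.466, -1.937, 0.004]
force: [0.7, -0.0, 0.4]
opening: 0.999
```

Call:
{"name": "servo_tool", "arguments": {
  "steps": [-0.001, -0.004, -0.015, -0.5, 0, 0, -0.015, 0, 0, 0, -0.007, 0, 0, 0, 0, 0, 0, 0, 0, 0]
}}

```text
time: 3.57
ee_pos: [0.5104, -0.3559, 0.0292]
orientation: [2.475, 1.925, -0.002]
force: [-0.3, 0.7, 0.3]
opening: 0.999
```

```bash
python3 look.py w2
```

```text
t 3.57 tcp [ 0.5104 -0.3559  0.0292] jaw deg -14.27 tilt [ 0.003 -0.006 -1.   ] F [-0.3  0.7  0.3] op 0.999
```

View pics/w2.png

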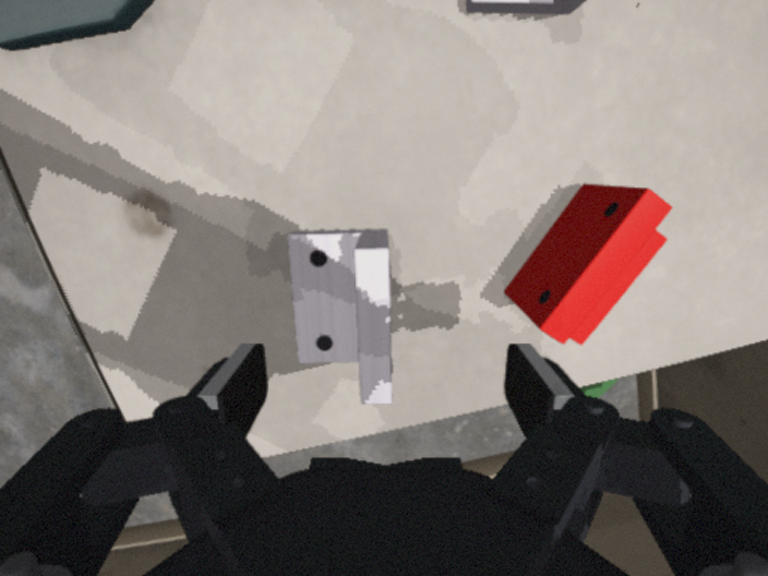

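The bracket's wall top runs from about (357,249) to (391,403), between the open fingers. I'm checking how far off-centre it is.

Run:
```python
import pickle
from h import *
s,m=pickle.load(open("w2.pkl","rb"));w=wristw2c(s,m)
p=atz(np.array([(357,249),(388,249),(391,403),(361,404)])/1.5,.055,m,w)[:,:2]
c=p.mean(0);d=(p[0]+p[1]-p[2]-p[3]);print(p.round(4),c,np.degrees(np.arctan2(-d[0],d[1])),np.linalg.norm(d)/2)
M=R.from_rotvec(s["orientation"]).as_matrix();print("need (tool)",M.T@np.r_[c-s["ee_pos"][:2],0],"world",c-s["ee_pos"][:2])
h=s["ee_pos"]-M[:,2]*bot.hold_point_z if 0 else s["ee_pos"]-M[:,2]*.0187
print(proj([h,s["ee_pos"]],m,w)*1.5)
```

```text
[[ 0.5091 -0.3165]
 [ 0.521  -0.3195]
 [ 0.5053 -0.387 ]
 [ 0.4923 -0.3841]] [ 0.50691867 -0.35177796] -13.570480010343768 0.06948182184268947
need (tool) [ 3.17521670e-03 -4.40700431e-03 -3.32094352e-05] world [-0.00348854  0.00416352]
[[384.66152468 331.12823301]
 [384.72839684 316.23849445]]
```

Consistent to 1 mm. I'll correct, lower about 7 mm, and close.

Call:
{"name": "servo_tool", "arguments": {
  "steps": [-0.0035, 0.004, -0.006, 0.5, 0, 0, 0, 0]
}}

```text
time: 3.78
ee_pos: [0.5075, -0.3526, 0.0244]
orientation: [2.464, 1.935, -0.002]
force: [-0.9, -0.3, -0.0]
opening: 1.001
```

Call:
{"name": "servo_tool", "arguments": {
  "steps": [0, 0, 0, 0, 0, 0, 0, 0, 0, 0, 0, 0, 0, 0, 0, 0, 0, 0, 0, 0, 0, 0, 0, 0, 0, 0, 0, 0, 0, 0, 0, 0],
  "claw": 0,
  "force": 80
}}

```text
time: 4.45
ee_pos: [0.5083, -0.3533, 0.0262]
orientation: [2.461, 1.933, -0.001]
force: [-0.8, 0.2, 0.5]
opening: -0.004
```

The opening reads 0, so I need to see whether it closed on air.

```bash
python3 look.py w3
```

```text
t 4.45 tcp [ 0.5083 -0.3533  0.0262] jaw deg -13.71 tilt [ 0.007 -0.01  -1.   ] F [-0.8  0.2  0.5] op -0.004
```

View pics/w3.png

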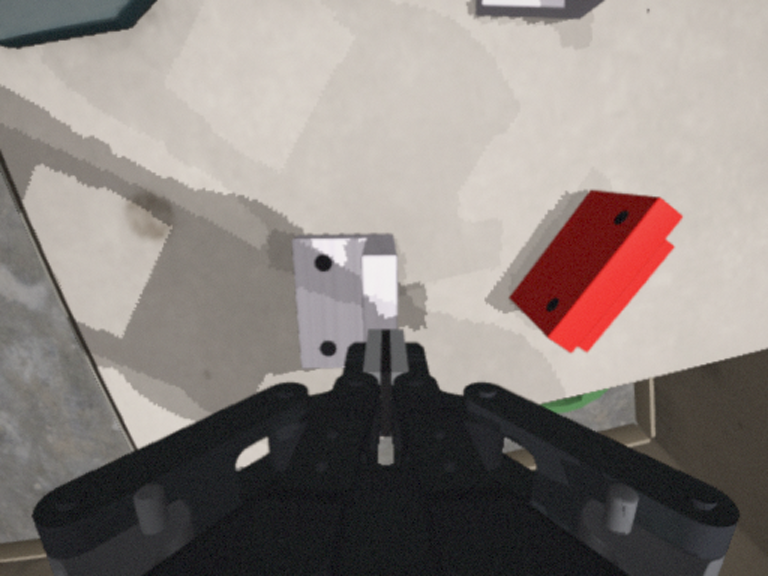

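Run:
```python
import pickle
from h import *
s,m=pickle.load(open("w3.pkl","rb"));w=wristw2c(s,m)
M=R.from_rotvec(s["orientation"]).as_matrix()
L=[(x,y,z) for x in(.011,-.011) for y in (-.007,0,.007) for z in(0,-.0187,-.0374)]
for l,q in zip(L,proj([s["ee_pos"]+M@np.array(l) for l in L],m,w)*1.5):print(l,q.round(0))
i=cv2.imread("pics/w3.png")
cv2.imwrite("pics/w3c.png",cv2.resize(i[220:480,270:500],None,fx=2.3,fy=2.3,interpolation=2))
```

```text
(0.011, -0.007, 0) [370. 294.]
(0.011, -0.007, -0.0187) [368. 307.]
(0.011, -0.007, -0.0374) [366. 323.]
(0.011, 0, 0) [385. 294.]
(0.011, 0, -0.0187) [385. 307.]
(0.011, 0, -0.0374) [385. 323.]
(0.011, 0.007, 0) [399. 294.]
(0.011, 0.007, -0.0187) [401. 307.]
(0.011, 0.007, -0.0374) [403. 323.]
(-0.011, -0.007, 0) [370. 337.]
(-0.011, -0.007, -0.0187) [369. 354.]
(-0.011, -0.007, -0.0374) [367. 375.]
(-0.011, 0, 0) [385. 337.]
(-0.011, 0, -0.0187) [385. 354.]
(-0.011, 0, -0.0374) [385. 375.]
(-0.011, 0.007, 0) [399. 337.]
(-0.011, 0.007, -0.0187) [400. 354.]
(-0.011, 0.007, -0.0374) [402. 375.]
```

View pics/w3c.png

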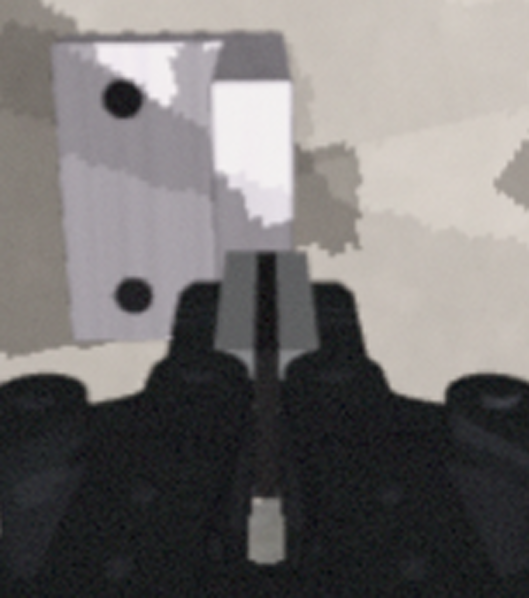

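The picture shows the fingers shut on air, above the wall: the tips at about row 329 hide the wall top. Fingertip row and gap scale both put the real tips about 40 mm behind the reported TCP, so true tip z is about TCP z + 0.04. The camera poses agree with the top view. I'll open halfway, because the red piece is close, and go lower while watching the force.

Call:
{"name": "servo_tool", "arguments": {
  "steps": [-0.0014, 0.0015, 0, 0, 0, 0, 0, 0, 0, 0, 0, 0, 0, 0, 0, 0, 0, 0, 0, 0, 0, 0, 0, 0],
  "claw": 0.55
}}

```text
time: 5.0
ee_pos: [0.5067, -0.3516, 0.0261]
orientation: [2.461, 1.933, -0.001]
force: [-0.2, -0.5, 0.4]
opening: 0.549
```

Call:
{"name": "servo_tool", "arguments": {
  "steps": [0, 0, -0.007, 0, 0, 0, -0.007, 0, 0, 0, -0.005, 0, 0, 0, 0, 0, 0, 0, 0, 0]
}}

```text
time: 5.42
ee_pos: [0.5063, -0.3512, 0.0043]
orientation: [2.462, 1.934, -0.001]
force: [-0.7, 0.6, 0.1]
opening: 0.554
```

```bash
python3 look.py w4
```

```text
t 5.42 tcp [ 0.5063 -0.3512  0.0043] jaw deg -13.71 tilt [ 0.006 -0.009 -1.   ] F [-0.7  0.6  0.1] op 0.554
```

View pics/w4.png

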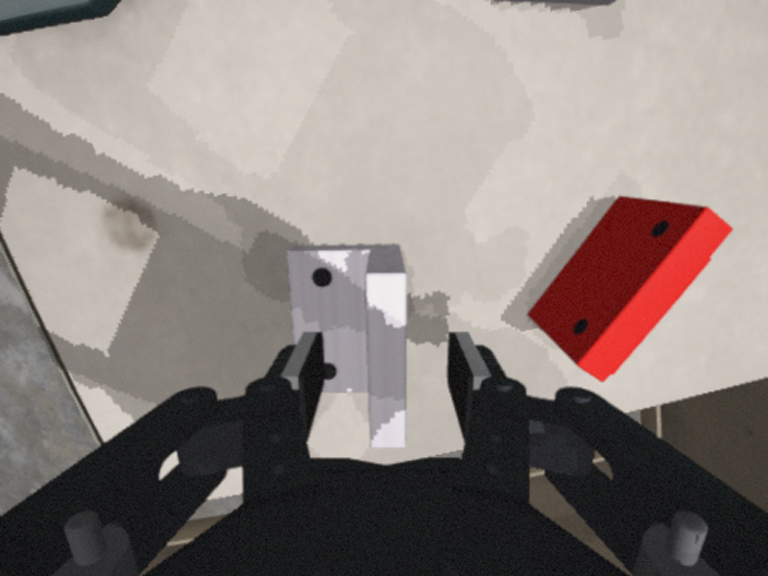

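Now the fingers stand at columns 323 and 450, straddling the wall centred at column 386, with the red piece clear. I'll lower about 16 mm more and close.

Call:
{"name": "servo_tool", "arguments": {
  "steps": [0, 0, -0.006, 0, 0, 0, -0.006, 0, 0, 0, -0.002, 0, 0, 0, 0, 0, 0, 0, 0, 0]
}}

```text
time: 5.88
ee_pos: [0.5062, -0.3511, -0.0113]
orientation: [2.462, 1.934, -0.002]
force: [0.3, -1.1, 0.3]
opening: 0.549
```

Call:
{"name": "servo_tool", "arguments": {
  "steps": [0, 0, 0, 0, 0, 0, 0, 0, 0, 0, 0, 0, 0, 0, 0, 0, 0, 0, 0, 0, 0, 0, 0, 0, 0, 0, 0, 0],
  "claw": 0,
  "force": 80
}}

```text
time: 6.47
ee_pos: [0.5064, -0.3514, -0.0107]
orientation: [2.462, 1.934, -0.002]
force: [0.8, -0.5, -0.2]
opening: 0.15
```

Gripped: the opening of 0.15 matches 14 mm. Lifting.

Call:
{"name": "servo_tool", "arguments": {
  "steps": [0, 0, 0.01, 0, 0, 0, 0.02, 0, 0, 0, 0.02, 0, 0, 0, 0.02, 0, 0, 0, 0.015, 0, 0, 0, 0.01, 0, 0, 0, 0, 0, 0, 0, 0, 0]
}}

```text
time: 7.13
ee_pos: [0.5033, -0.3478, 0.0877]
orientation: [2.468, 1.938, -0.002]
force: [0.1, -0.2, -3.4]
opening: 0.145
```

Call:
{"name": "servo_tool", "arguments": {
  "steps": [0.006, 0.014, 0, 0.9, 0.012, 0.027, 0, 0.9, 0.012, 0.027, 0, 0.9, 0.012, 0.027, 0, 0.9, 0.012, 0.027, 0, 0.9, 0.012, 0.027, 0, 0.9, 0.012, 0.027, 0, 0.9, 0.012, 0.027, 0, 0.9, 0.012, 0.027, 0, 0.9, 0.012, 0.027, 0, 0.9, 0.006, 0.014, 0, 0.9, 0, 0, 0, 0.9]
}}

```text
time: 8.13
ee_pos: [0.617, -0.0518, 0.0712]
orientation: [-2.249, -2.162, 0.014]
force: [-0.5, 0.2, -2.5]
opening: 0.146
```

Call:
{"name": "servo_tool", "arguments": {
  "steps": [0.006, 0.012, -0.003, 0.5, 0, 0, 0, 0, 0, 0, 0, 0]
}}

```text
time: 8.38
ee_pos: [0.6202, -0.0366, 0.064]
orientation: [-2.229, -2.174, 0.021]
force: [-0.4, 0.6, -3.1]
opening: 0.147
```

```bash
python3 look.py w5
```

```text
t 8.38 tcp [ 0.6202 -0.0366  0.064 ] jaw deg -1.42 tilt [-0.029  0.011 -1.   ] F [-0.4  0.6 -3.1] op 0.147
```

View pics/w5.png

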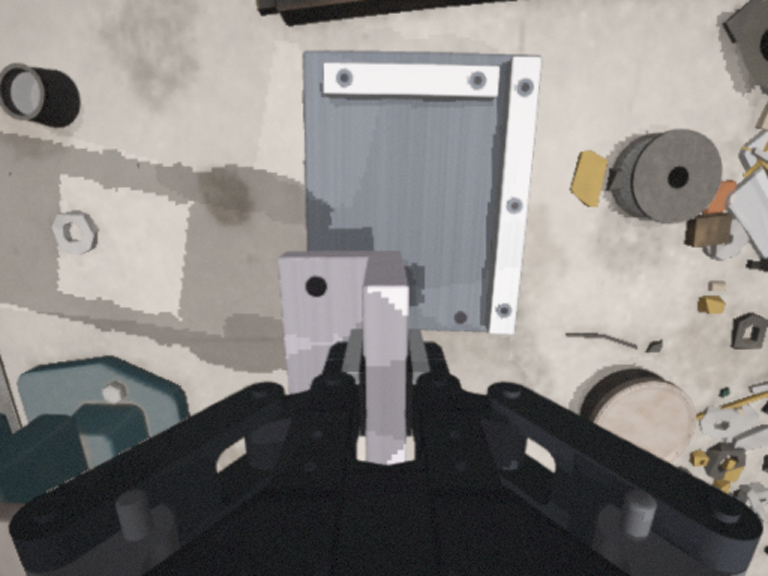

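The wrist view shows the jig with the short fence's inner edge along row ~95 and the long fence's inner edge from (511,58) to (490,332). The bracket is held with its wall front edge at (364–408,286).

Run:
```python
import pickle
from h import *
s,m=pickle.load(open("w5.pkl","rb"));w=wristw2c(s,m)
A=lambda L,z:atz(np.array(L)/1.5,z,m,w)[:,:2]
l=A([(511,58),(490,332),(541,57),(515,333)],.024);sh=A([(324,94),(499,97),(323,63),(498,66)],.024)
ang=lambda d:np.degrees(np.arctan2(-d[0],d[1]))
print("long yaw",ang(l[0]-l[1]),ang(l[2]-l[3]),"short yaw",ang(sh[0]-sh[1])-90,ang(sh[2]-sh[3])-90)
print(l.round(4).tolist(),sh.round(4).tolist())
a=np.c_[l[0]-l[1],-(sh[0]-sh[1])];t=np.linalg.solve(a,sh[1]-l[1]);print("corner",(l[1]+t[0]*(l[0]-l[1])).round(4))
pl=A([(304,51),(541,56),(512,333)],.010);print("plate",pl.round(4).tolist())
# bracket in tool: foot/ wall top at underside+.055; underside height ~ tcp z+.0107
z=s["ee_pos"][2]+.0107+.055
b=A([(364,286),(408,287),(366,464)],z);print("wall",b.round(4).tolist(),"yaw",ang(b[0]-b[2]),ang(b[0]-b[1])+90 )
f=A([(280,256),(289,390)],z-.041);print("foot",f.round(4).tolist(),ang(f[0]-f[1]))
```

```text
long yaw -2.149474393534938 -2.2845004418332757 short yaw -2.5398035503434357 -2.622057580881318
[[0.6861, 0.0859], [0.6806, -0.0619], [0.7013, 0.0861], [0.6954, -0.0628]] [[0.5903, 0.0713], [0.6806, 0.0673], [0.5906, 0.0862], [0.6796, 0.0822]]
corner [0.6854 0.067 ]
plate [[0.5782, 0.0964], [0.706, 0.0903], [0.6978, -0.0685]]
wall [[0.6168, -0.0034], [0.6301, -0.0039], [0.6149, -0.0675]] yaw -1.715568359392019 177.6352289716031
foot [[0.5795, -0.0014], [0.5777, -0.062]] -1.695449122182209
```

Call:
{"name": "servo_tool", "arguments": {
  "steps": [0.01, 0.013, 0, -0.4, 0.01, 0.013, 0, -0.2, 0.01, 0.013, 0, 0, 0.008, 0.011, 0, 0, 0.004, 0.005, 0, 0, 0, 0, 0, 0, 0, 0, 0, 0]
}}

```text
time: 9.02
ee_pos: [0.6594, 0.0135, 0.0611]
orientation: [-2.247, -2.149, 0.029]
force: [-0.9, -0.5, -2.9]
opening: 0.146
```

```bash
cat > st.py <<'E'
from bench import bot
from h import *
s=bot.get_state();M=R.from_rotvec(s["orientation"]).as_matrix()
print("t",round(s["time"],2),"tcp",s["ee_pos"].round(4),"jaw deg",np.degrees(np.arctan2(M[1,1],M[0,1])).round(2),"tilt",M[:,2].round(3),"F",s["force"].round(1),"mom",s["moment"].round(2),"op",round(s["opening"],3),"q",s["joint_positions"].round(2))
E
python3 st.py
```

```text
t 9.02 tcp [0.6594 0.0135 0.0611] jaw deg -2.54 tilt [-0.036  0.01  -0.999] F [-0.9 -0.5 -2.9] mom [-0.08 -0.08  0.04] op 0.146 q [-0.16  0.52  1.41  0.    1.25 -0.12]
```

Call:
{"name": "servo_tool", "arguments": {
  "steps": [0, 0, -0.012, 0, 0, 0, -0.012, 0, 0, 0, -0.012, 0, 0, 0, -0.008, 0, 0, 0, -0.004, 0, 0, 0, 0, 0, 0, 0, 0, 0]
}}

```text
time: 9.6
ee_pos: [0.6553, 0.01, 0.0052]
orientation: [-2.248, -2.142, 0.036]
force: [-0.2, 0.5, -3.4]
opening: 0.143
```

```bash
python3 st.py
```

```text
t 9.6 tcp [0.6553 0.01   0.0052] jaw deg -2.76 tilt [-0.042  0.01  -0.999] F [-0.2  0.5 -3.4] mom [ 0.   -0.04  0.01] op 0.143 q [-0.17  0.59  1.44  0.    1.16 -0.12]
```

Call:
{"name": "servo_tool", "arguments": {
  "steps": [0, 0, -0.002, 0.4, 0, 0, -0.002, 0, 0, 0, -0.002, 0, 0, 0, -0.002, 0, 0, 0, -0.002, 0, 0, 0, -0.002, 0]
}}

```text
time: 10.1
ee_pos: [0.6588, 0.0098, -0.0004]
orientation: [-2.243, -2.155, 0.031]
force: [-3.1, 0.1, 4.5]
opening: 0.148
```

```bash
python3 st.py
```

```text
t 10.1 tcp [ 6.588e-01  9.800e-03 -4.000e-04] jaw deg -2.27 tilt [-0.036  0.008 -0.999] F [-3.1  0.1  4.5] mom [-0.07  0.44 -0.05] op 0.148 q [-0.17  0.6   1.43  0.    1.15 -0.13]
```

Call:
{"name": "servo_tool", "arguments": {
  "steps": [0, 0, -0.004, 0, 0, 0, -0.004, 0, 0, 0, -0.004, 0, 0, 0, -0.004, 0, 0, 0, -0.004, 0, 0, 0, -0.004, 0]
}}

```text
time: 10.6
ee_pos: [0.6702, 0.0087, -0.0008]
orientation: [-2.253, -2.17, 0.016]
force: [-6.4, 1.1, 13.0]
opening: 0.149
```

```bash
python3 st.py
```

```text
t 10.6 tcp [ 0.6702  0.0087 -0.0008] jaw deg -2.15 tilt [-0.016  0.002 -1.   ] F [-6.4  1.1 13. ] mom [-0.16  1.02 -0.11] op 0.149 q [-0.17  0.61  1.42 -0.    1.13 -0.13]
```

Call:
{"name": "servo_tool", "arguments": {
  "steps": [-0.001, 0, -0.004, 0, -0.001, 0, -0.004, 0, -0.001, 0, -0.003, 0, 0, 0, 0, 0]
}}

```text
time: 10.93
ee_pos: [0.6739, 0.0082, 0.0003]
orientation: [-2.26, -2.18, 0.005]
force: [-0.7, -0.5, -2.5]
opening: 0.15
```

```bash
python3 st.py
```

```text
t 10.93 tcp [6.739e-01 8.200e-03 3.000e-04] jaw deg -2.08 tilt [-0.003 -0.001 -1.   ] F [-0.7 -0.5 -2.5] mom [-0.    0.01  0.03] op 0.15 q [-0.17  0.6   1.42 -0.    1.12 -0.13]
```

Upright again. Now sliding left toward the short fence, lightly on the plate.

Call:
{"name": "servo_tool", "arguments": {
  "steps": [-0.001, 0.005, 0, 0, 0, 0.006, 0, 0, 0, 0.005, 0, 0, 0, 0.003, 0, 0, 0, 0.002, 0, 0, 0, 0.002, 0, 0]
}}

```text
time: 11.43
ee_pos: [0.6727, 0.0334, -0.0004]
orientation: [-2.26, -2.181, 0.005]
force: [-0.7, -9.6, 0.2]
opening: 0.15
```

```bash
python3 st.py
```

```text
t 11.43 tcp [ 6.727e-01  3.340e-02 -4.000e-04] jaw deg -2.05 tilt [-0.003 -0.002 -1.   ] F [-0.7 -9.6  0.2] mom [-1.67  0.15 -0.02] op 0.15 q [-0.13  0.6   1.42 -0.    1.12 -0.09]
```

Contact with the short fence is where I predicted it, at 9.6 N. Now the long fence, keeping the left push.

Call:
{"name": "servo_tool", "arguments": {
  "steps": [0.002, 0.001, -0.001, 0, 0.002, 0.002, -0.001, 0, 0.003, 0.002, -0.001, 0, 0.003, 0.002, -0.001, 0, 0.003, 0.002, -0.001, 0]
}}

```text
time: 11.85
ee_pos: [0.6759, 0.0326, -0.0006]
orientation: [-2.252, -2.179, 0.057]
force: [-14.1, -6.9, 11.8]
opening: 0.147
```

```bash
python3 st.py
```

```text
t 11.85 tcp [ 6.759e-01  3.260e-02 -6.000e-04] jaw deg -1.9 tilt [-0.032 -0.019 -0.999] F [-14.1  -6.9  11.8] mom [-0.75  2.61 -0.16] op 0.147 q [-0.12  0.63  1.38 -0.03  1.16 -0.07]
```

Both fences are loaded, but the tool tilted to 0.03 as the push ratcheted. I'll back off, re-flatten with down presses, and then push once gently.

Call:
{"name": "servo_tool", "arguments": {
  "steps": [-0.003, 0, 0, 0, -0.003, 0, 0, 0, -0.002, 0, -0.002, 0, -0.001, 0, -0.004, 0, -0.001, 0, -0.004, 0, -0.001, 0, -0.004, 0]
}}

```text
time: 12.35
ee_pos: [0.6714, 0.0315, -0.0007]
orientation: [2.256, 2.183, -0.044]
force: [-5.4, -0.6, 17.1]
opening: 0.15
```

```bash
python3 st.py
```

```text
t 12.35 tcp [ 0.6714  0.0315 -0.0007] jaw deg -1.9 tilt [-0.019 -0.021 -1.   ] F [-5.4 -0.6 17.1] mom [0.3  1.28 0.12] op 0.15 q [-0.12  0.61  1.41 -0.03  1.13 -0.08]
```

Call:
{"name": "servo_tool", "arguments": {
  "steps": [-0.001, -0.003, -0.004, 0, -0.001, -0.001, -0.005, 0, -0.001, 0, -0.005, 0, -0.001, 0, -0.005, 0, -0.001, 0, -0.004, 0, 0, 0, 0, 0]
}}

```text
time: 12.85
ee_pos: [0.6761, 0.0299, 0.0004]
orientation: [2.245, 2.177, -0.021]
force: [-1.0, 0.4, -3.2]
opening: 0.146
```

```bash
python3 st.py
```

```text
t 12.85 tcp [6.761e-01 2.990e-02 4.000e-04] jaw deg -1.77 tilt [ 0.001 -0.02  -1.   ] F [-1.   0.4 -3.2] mom [-0.01  0.28 -0.01] op 0.146 q [-0.12  0.61  1.42 -0.02  1.12 -0.08]
```

Call:
{"name": "servo_tool", "arguments": {
  "steps": [0, 0.003, -0.002, -0.4, 0, 0.002, -0.002, 0, 0.001, 0.002, -0.002, 0]
}}

```text
time: 13.1
ee_pos: [0.6766, 0.0323, -0.0005]
orientation: [2.25, 2.165, -0.033]
force: [-15.4, -9.0, 18.3]
opening: 0.146
```

```bash
python3 st.py
```

```text
t 13.1 tcp [ 6.766e-01  3.230e-02 -5.000e-04] jaw deg -2.19 tilt [-0.002 -0.028 -1.   ] F [-15.4  -9.   18.3] mom [-1.02  2.76 -0.06] op 0.146 q [-0.12  0.61  1.41 -0.03  1.12 -0.06]
```

Both pushes are on: Fx -15 N, Fy -9 N. I'm checking the seat in a picture, which also holds the pose.

```bash
python3 look.py w6
python3 - <<'E'
from bench import bot
import cv2,numpy as np
a=cv2.resize(bot.get_image("scene")[110:220,170:300],None,fx=3,fy=3,interpolation=2)
b=cv2.imread("pics/w6.png")[80:500,200:600]
o=np.zeros((420,790,3),np.uint8);o[:,:400]=b;o[:330,400:790]=a
cv2.imwrite("pics/c6.png",o)
E
python3 st.py
```

```text
t 13.1 tcp [ 6.766e-01  3.230e-02 -5.000e-04] jaw deg -2.19 tilt [-0.002 -0.028 -1.   ] F [-15.4  -9.   18.3] op 0.146
t 13.2 tcp [ 6.766e-01  3.240e-02 -5.000e-04] jaw deg -2.18 tilt [-0.002 -0.028 -1.   ] F [-11.7  -9.   17.1] mom [-0.89  2.39 -0.08] op 0.149 q [-0.12  0.61  1.41 -0.03  1.12 -0.06]
```

View pics/c6.png

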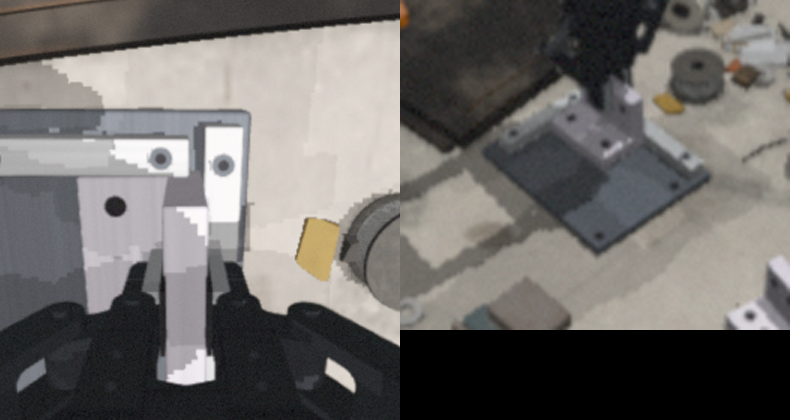

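The pictures show the bracket in the corner: its end is flush against the short fence at crop (170,172) and its wall back is on the long fence. One numeric check of the seated corner follows.

```bash
python3 - <<'E'
import pickle
from h import *
s,m=pickle.load(open("w6.pkl","rb"));w=wristw2c(s,m)
A=lambda L,z:(atz((np.array(L)+[200,80])/1.5,z,m,w)[:,:2]).round(4).tolist()
print("wall top front L,R",A([(163,206),(207,206)],.065))
print("foot outer corners",A([(78,178)],.024))
print("long fence inner edge",A([(206,127),(204,220)],.024),"short inner edge R",A([(0,178),(189,176)],.024))
E
python3 st.py
```

```text
wall top front L,R [[0.6718, 0.0686], [0.6849, 0.0681]]
foot outer corners [[0.6355, 0.0687]]
long fence inner edge [[0.6871, 0.0868], [0.6853, 0.049]] short inner edge R [[0.6038, 0.07], [0.6799, 0.0677]]
t 13.2 tcp [ 6.766e-01  3.240e-02 -5.000e-04] jaw deg -2.18 tilt [-0.002 -0.028 -1.   ] F [-11.7  -9.   17.1] mom [-0.89  2.39 -0.08] op 0.149 q [-0.12  0.61  1.41 -0.03  1.12 -0.06]
```

```bash
python3 -c "
from bench import bot
print(bot.finish_job())"; python3 st.py
```

```text
the job is handed in; nothing more can be done
None
the job is handed in; nothing more can be done
```

I seated the long bracket in the jig's inside corner and handed the job in at 13.2 s, with the gripper still holding it against both fences. The hand-in gave no verdict.

**Last checks**
- **Position:** the final wrist picture put the bracket's back corner at about (0.685, 0.068). The fence corner in the same picture was at about (0.686, 0.0675), so they agree to about 1.5 mm.
- **Yaw:** the jaws stood at -2.2°, against about -2.3° for the jig.
- **Force on the tool:** about -12 N in x, -9 N in y and 17 N up from the plate, nearly steady over two readings. That is the total force on the tool; the force on each fence was not measured on its own. Plate friction could account for up to about 4 N of it.
- **Grip:** the opening read 0.15, which matches the 14 mm wall.

**What disagreed or went wrong**
- **Fingertips:** they sit about 40 mm behind the reported TCP. My first grip therefore closed on air above the wall. I worked out the offset from the wrist picture and gripped lower.
- **Tilt:** the tool tilted by up to about 0.04 rad on the way, and I flattened it by pressing the foot on the plate. At the end it still leaned 0.028 rad about x. The bracket itself looked closer to 0.01–0.02, but I did not measure that separately; the limit is 0.05.
- **Bystanders:** the arm stayed clear of them and of the red look-alike, but I did not re-measure their positions at the end.

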